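# Top the disc stack and find the press weight by feel

### The job

Finish the stack on the round concrete plate: lay the small wooden disc flat and centred on the larger disc that already lies there, and let go of it. Then find the tin to weigh the stack down with: one by one, from the robot's left to its right, lift each of the three identical closed tins clear of the bench to feel its weight, standing the two lighter ones back upright on the bench. Finish while holding the heaviest tin up, still and upright, straight above the stack with its base at least 10 cm above the bench; do not let go of it, and leave everything else where it is.

Things in the scene. Friction and masses are not known exactly. Their poses are not given: they have to be found in the camera images.
- plate_top (a point): Centre of the upper face of the flat round concrete plate (130 mm across, 10 mm thick, no rim), fixed to the bench. Its upper face is 10 mm above the bench.
- disc_large_center (a point): Centre of the larger loose brown wooden disc: 64 mm across, 14 mm thick, 40 g, lying flat on the concrete plate at the start, centred within about 3 mm; z is the disc's axis.
- disc_small_center (a point): Centre of the smaller loose brown wooden disc: 46 mm across, 14 mm thick, 22 g, lying flat on the bench at the start; z is the disc's axis.
- tin_left_center (a point): Centre (half-way up, 40 mm above its base) of the closed plain metal tin that starts at the robot's left end (largest y) of the row of three. The three look identical: upright cylinders 60 mm across (61.6 mm at the thin bands near base and lid, at 1-3 and 66-68 mm up), 80 mm high; z is up the tin. What is inside is hidden and may shift by 5 mm; one tin, a different one each time, weighs 0.45 to 0.58 kg with its contents, the other two 0.13 to 0.26 kg each.
- tin_middle_center (a point): Centre (half-way up, 40 mm above its base) of the closed plain metal tin that starts in the middle of the row of three. The three look identical: upright cylinders 60 mm across (61.6 mm at the thin bands near base and lid, at 1-3 and 66-68 mm up), 80 mm high; z is up the tin. What is inside is hidden and may shift by 5 mm; one tin, a different one each time, weighs 0.45 to 0.58 kg with its contents, the other two 0.13 to 0.26 kg each.
- tin_right_center (a point): Centre (half-way up, 40 mm above its base) of the closed plain metal tin that starts at the robot's right end (smallest y) of the row of three. The three look identical: upright cylinders 60 mm across (61.6 mm at the thin bands near base and lid, at 1-3 and 66-68 mm up), 80 mm high; z is up the tin. What is inside is hidden and may shift by 5 mm; one tin, a different one each time, weighs 0.45 to 0.58 kg with its contents, the other two 0.13 to 0.26 kg each.
- clamp_mid (a point): Bystander, to be left where it is: spring clip clamp lying flat, about 75 mm long, 20 mm high, between the left and middle tins. The point is on its upright middle line, inside it.
- scoop_mid (a point): Bystander, to be left where it is: stainless steel soil scoop lying on the bench to the left, about 240 mm long, 35 mm high. The point is on its upright middle line, inside it.
- fork_mid (a point): Bystander, to be left where it is: wooden-handled hand fork lying on the bench to the right, about 270 mm long, 26 mm high. The point is on its upright middle line, inside it.
- label_mid (a point): Bystander, to be left where it is: wooden plant label lying flat, about 85 x 16 x 5 mm, between the middle and right tins. The point is on its upright middle line, inside it.
Things that resemble listed ones, but are neither listed nor needed, are in the scene too. Leave any yellow look-alike of the part that bears tin_right_center alone. What is shaped like the part that bears disc_small_center but black is not meant.

How it is judged:
By the outcome, as a careful person would: the job done as asked, in the order asked, and still so for the second after the job is handed in, while the arm keeps its last pose, push and grip.
It also fails if it takes over 69 s, if anything falls off the work surface, if the arm or the gripper's body presses on something with over 40 N, if the wrist force passes 120 N, or if a joint passes its speed limit or range.

### The arm

A 6-joint arm with a two-finger parallel gripper is mounted at the origin on the work surface. World frame = base frame: x ahead of the robot, y to its left, z up, the work surface at z = 0. Lengths are in m, angles in rad, forces in N, time in s.
With the tool pointing down it reaches from about 0.375 to 0.9 m from the base axis. Payload 3.1 kg.
Tool frame: the origin (TCP) lies between the finger pads; the fingertips stand 25 mm ahead of it and the grasp point (between the pads) lies 6 mm ahead of it; z points along the fingers, y is the direction in which the jaws open and shut (so a half turn about z gives the same grasp; the last joint's range is limited). The gripper opens to 87 mm and grips with 3 to 60 N. Pads are 19 mm wide; open, the fingers measure 117 mm over their backs; the gripper's body (75 mm by 190 mm) begins 51 mm behind the grasp point.
Start: joints at [-0.178, 0.527, 1.433, -0, 1.181, -0.178], TCP at [0.625, 0, 0.248] pointing down, gripper open.
Joint ranges: [-3.08, 3.08], [-0.75, 2.2], [0.22, 2.44], [-1.43, 4.57], [0, 2.65], [-2.85, 2.85]. Speed limits (rad/s): [2.79, 2.79, 3.14, 3.14, 3.14, 3.14].

### API

Orientations are given as [roll, pitch, yaw] about the fixed x, y, z axes, in that order (R = Rz(yaw) Ry(pitch) Rx(roll)).
In Python, from cell import r, imaging gives the robot as it stands.
- The arm moves only by the tool apply_moves, never from a script. Its argument "rows" is a list of rows, each an object of numbers: "tx", "ty", "tz": the shift along the world's x, y, z in m; "ax", "ay", "az": the turn, a rotation vector about the world's x, y, z in degrees. A call has 1 to 20 rows; each row is the pose to reach, as a shift and turn from the pose commanded when the call began; what a row does not reach only later rows make up. A row lasts 1/12 s, in which the tool goes at most 41.7 mm and 7.16 degrees, less where a joint would pass 70% of its speed; a pose out of reach is approached as far as the arm can. A call with a gripper value outside its range is refused whole. "hand" is the closure, from 0 (fully open) to 1 (shut), set as the call begins (left out, the last holds). The fingers move at their own pace and stop on an object; the grip force is fixed at half the most. Time passes only in rows, so rows that repeat a pose let the fingers close. It gives the time, the measured TCP pose, the force and the opening at its end, in the units of the state.
- r.get_obs(): the state, without advancing time (a new reading comes with each control period).
- imaging.read_camera(name): name is "scene" or "side" or "wrist"; returns the picture (420x560x3 uint8, red, green, blue); there is no depth.
- imaging.camera_model(name): a dict with "vertical_fov" (degrees; the focal length in pixels is half the picture's height over the tangent of half this angle, whatever the lens; pixels are square), "cx", "cy" (the principal point, pixels), "T" (4x4, takes a point from camera to world coordinates); the wrist camera has in their place "tool_from_camera" (4x4, takes a point from camera to tool coordinates, whose origin is the TCP and whose axes are the flange's). Camera axes: x right, y down, z forward; pixel columns grow to the right and rows downward; lengths in m; the calibration is good to about 2 mm. A picture is of the moment at which its call begins: read the wrist's pose just before it. camera_model takes no time and is no camera call.
- r.finish_job(): hands the job in, once; it reports no verdict.
The state is a dict: "t": time; "q": joint angles; "joint_vel": joint speeds; "tau": joint torques, N m; "ee_pos": TCP position; "tcp_rot": TCP orientation; "wrist_force": force on the tool from outside, world axes, zero at the start; "torque": the same for the moment, N m; "grip_width": finger opening in m.
Only numpy, scipy, OpenCV 4.12 (cv2) and the standard library are available. Lean on these libraries where they do the work, as an engineer would, in place of code of your own. Each camera call takes 0.05 s, during which the arm holds its last target.

## Working session

There is one attempt and no reset: what is moved stays moved. The work goes in short steps, Python scripts to look and compute and a tool call to move; the robot and the scene stay as the last step left them, time stands still between calls to the robot, and variables do not carry over. Pictures are saved under pics/ and viewed, and the job is handed in when it is done.

Besides the shell and the picture viewer there is one more tool, called after ">>>" by a JSON object that holds its "name" and its "arguments". apply_moves: Moves the arm, as the interface text tells. Its arguments: {"type":"object","properties":{"rows":{"type":"array"},"hand":{"type":"number"}},"required":["rows"]}

```bash
ls; mkdir -p pics; python3 - <<'E'
from cell import r, imaging
import cv2
print(r.get_obs())
for n in ["scene","side","wrist"]:
    im=imaging.read_camera(n); cv2.imwrite(f"pics/{n}0.png",im[:,:,::-1]); print(n,imaging.camera_model(n))
E
```

```text
pics
{'t': 0.0, 'q': array([-1.78529877e-01,  5.28477701e-01,  1.43391324e+00, -2.87778685e-05,
        1.18140740e+00, -1.78497665e-01]), 'joint_vel': array([-0.00196725,  0.00017504,  0.00180216,  0.00058837, -0.00024526,
       -0.00227538]), 'tau': array([-5.45745443e-04, -4.40045428e+01, -1.76593530e+01,  6.32597599e-02,
        5.83207863e-02, -1.53719384e-04]), 'ee_pos': array([6.24309149e-01, 1.27868417e-04, 2.46561024e-01]), 'tcp_rot': array([-3.13941729e+00, -3.65445836e-04,  1.57077467e+00]), 'wrist_force': array([0.06649101, 0.12674738, 0.70989672]), 'torque': array([ 0.0089832 , -0.02321562, -0.00422678]), 'grip_width': 0.08701726742853438}
scene {'vertical_fov': 55.53518415790164, 'cx': 274.08103392216236, 'cy': 206.84696414310008, 'T': array([[-0.69367677,  0.47839962, -0.53846666,  1.09021428],
       [ 0.7202248 ,  0.45090765, -0.52721771,  0.46761386],
       [-0.00942201, -0.75353573, -0.65733944,  0.68363062],
       [ 0.        ,  0.        ,  0.        ,  1.        ]])}
side {'vertical_fov': 57.295565759592606, 'cx': 281.15309874735794, 'cy': 204.01618211789852, 'T': array([[ 0.86867622, -0.36076305,  0.33948732,  0.2850553 ],
       [-0.49511075, -0.65487682,  0.57096559, -0.52735505],
       [ 0.01633909, -0.66406805, -0.74749358,  0.72494804],
       [ 0.        ,  0.        ,  0.        ,  1.        ]])}
wrist {'vertical_fov': 61.11760479080062, 'cx': 268.7043163114062, 'cy': 210.12994605753445, 'tool_from_camera': array([[-1.04881765e-03, -9.67278746e-01, -2.53713869e-01,
         6.92607490e-02],
       [ 9.99998938e-01, -7.57711571e-04, -1.24509646e-03,
        -7.14252450e-04],
       [ 1.01211340e-03, -2.53714906e-01,  9.67278513e-01,
        -1.37167173e-01],
       [ 0.00000000e+00,  0.00000000e+00,  0.00000000e+00,
         1.00000000e+00]])}
```

View pics/scene0.png

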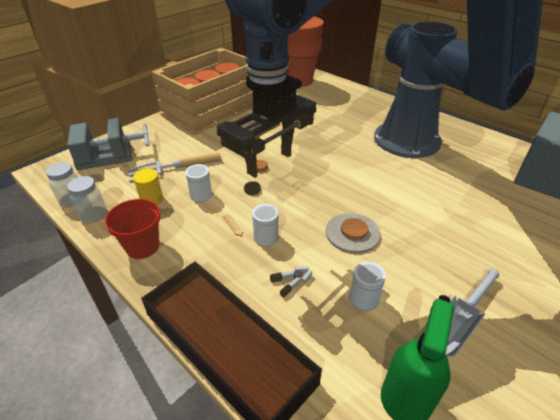

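View pics/side0.png

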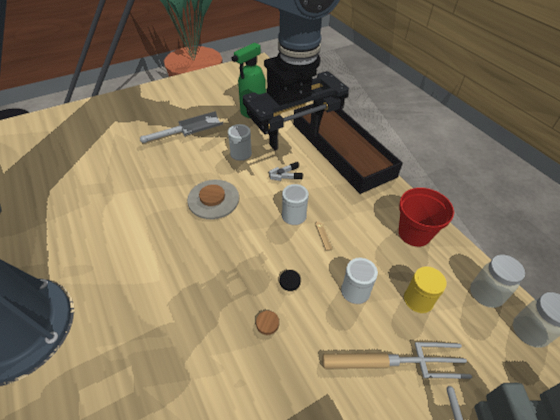

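View pics/wrist0.png

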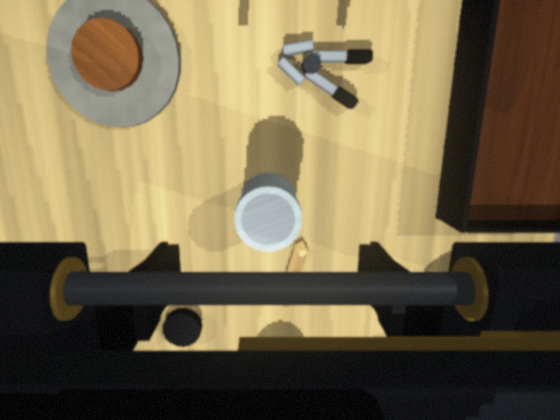

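```bash
cat > h.py <<'E'
import numpy as np, cv2
from scipy.spatial.transform import Rotation as Rn
from cell import r, imaging
def cam(n,obs=None):
    m=imaging.camera_model(n); f=210/np.tan(np.radians(m["vertical_fov"]/2))
    if n=="wrist":
        T=np.eye(4);T[:3,:3]=Rn.from_euler("xyz",obs["tcp_rot"]).as_matrix();T[:3,3]=obs["ee_pos"]
        T=T@m["tool_from_camera"]
    else: T=m["T"]
    return f,m["cx"],m["cy"],T
def onz(n,uv,z,obs=None):
    f,cx,cy,T=cam(n,obs); d=T[:3,:3]@np.array([(uv[0]-cx)/f,(uv[1]-cy)/f,1]); return T[:3,3]+d*(z-T[2,3])/d[2]
def proj(n,p,obs=None):
    f,cx,cy,T=cam(n,obs); q=T[:3,:3].T@(np.array(p)-T[:3,3]); return np.array([f*q[0]/q[2]+cx,f*q[1]/q[2]+cy])
def ortho(n,im,z,x0,x1,y0,y1,s=0.001,obs=None):
    "resample image to plane z: rows = x descending, columns = y descending"
    c=[(x1,y1),(x1,y0),(x0,y0),(x0,y1)]
    src=np.float32([proj(n,(a,b,z),obs) for a,b in c]); W=int((y1-y0)/s);H=int((x1-x0)/s)
    M=cv2.getPerspectiveTransform(src,np.float32([(0,0),(W,0),(W,H),(0,H)]))
    return cv2.warpPerspective(im,M,(W,H))
E
python3 - <<'E'
from h import *
for n in ["scene","side"]:
    im=cv2.imread(f"pics/{n}0.png"); hsv=cv2.cvtColor(im,cv2.COLOR_BGR2HSV)
    for nm,m in [("brown",cv2.inRange(hsv,(3,130,50),(16,255,200))),("grey",cv2.inRange(hsv,(0,0,70),(180,60,255))),("black",cv2.inRange(hsv,(0,0,0),(180,255,35)))]:
        c,_=cv2.findContours(m,cv2.RETR_EXTERNAL,cv2.CHAIN_APPROX_NONE)
        for k in c:
            a=cv2.contourArea(k)
            if 100<a<6000:
                e=cv2.fitEllipse(k); z={"brown":.014,"grey":.01,"black":.014}[nm]
                print(n,nm,a,np.round(e[0],1),np.round(e[1],1),cv2.boundingRect(k),onz(n,e[0],z).round(4))
    cv2.imwrite(f"pics/{n}_o.png",cv2.resize(ortho(n,im,0.08,.35,.8,-.35,.3),None,fx=1.2,fy=1.2))
E
```

```text
scene brown 394.0 [354.2 228.6] [19.7 25.7] (342, 219, 26, 21) [0.4671 0.1254 0.014 ]
scene brown 2484.5 [135.1 226.4] [54.1 61.8] (104, 198, 57, 62) [ 0.8255 -0.265   0.014 ]
scene brown 276.0 [210.3  72.3] [11.1 66.1] (175, 61, 65, 23) [ 0.1086 -0.8568  0.014 ]
scene brown 1983.0 [319.6  54. ] [65.3 72.4] (287, 13, 72, 74) [-0.361  -0.6517  0.014 ]
scene brown 513.0 [550.7  16.3] [19.6 37.4] (540, 0, 20, 33) [-1.6609 -0.0685  0.014 ]
scene brown 437.0 [453.3   5.5] [10.7 93.4] (396, 0, 71, 14) [-1.5099 -0.5595  0.014 ]
scene grey 1541.0 [467.8 311. ] [31.1 88.8] (445, 269, 54, 88) [0.5016 0.4209 0.01  ]
scene grey 350.5 [296.8 275.5] [18.3 29.3] (281, 266, 31, 23) [0.6662 0.1182 0.01  ]
scene grey 1324.0 [366.8 285.4] [33.1 52.1] (349, 261, 37, 50) [0.5855 0.2417 0.01  ]
scene grey 1599.0 [352.6 232.6] [38.  53.6] (326, 213, 54, 40) [0.4771 0.1285 0.01  ]
scene grey 933.0 [265.1 224. ] [27.  45.4] (252, 204, 27, 42) [ 0.5996 -0.0445  0.01  ]
scene grey 754.5 [198.4 181.9] [24.2 41.4] (185, 164, 27, 38) [ 0.6065 -0.2986  0.01  ]
scene grey 2027.5 [ 76.  191.6] [36.3 73.7] (45, 162, 
[... 2851 characters left out ...]
 [0.2971 0.8096 0.01  ]
side grey 1354.0 [129.1  75. ] [28.3 72.8] (98, 56, 71, 39) [0.4427 0.8011 0.01  ]
side grey 142.5 [298.1  59.4] [ 9.5 32.3] (281, 55, 36, 10) [1.0238 0.6169 0.01  ]
side grey 197.5 [288.3   6.2] [10.6 47. ] (260, 0, 45, 17) [1.2394 1.0574 0.01  ]
side black 288.0 [289.5 280. ] [19.  19.5] (280, 270, 20, 20) [ 0.5174 -0.1787  0.014 ]
side black 138.0 [  9.4 112.9] [ 7.1 30.2] (0, 109, 27, 10) [0.0616 0.7443 0.014 ]
side black 341.0 [261.4 122.2] [15.  52.9] (243, 98, 34, 52) [0.7204 0.3345 0.014 ]
side black 2189.0 [347.1 141.3] [ 57.2 113.5] (294, 91, 108, 102) [0.8965 0.1349 0.014 ]
side black 1741.5 [290.1  77.8] [49.7 55.8] (265, 52, 55, 54) [0.9277 0.5136 0.014 ]
```

View pics/side_o.png

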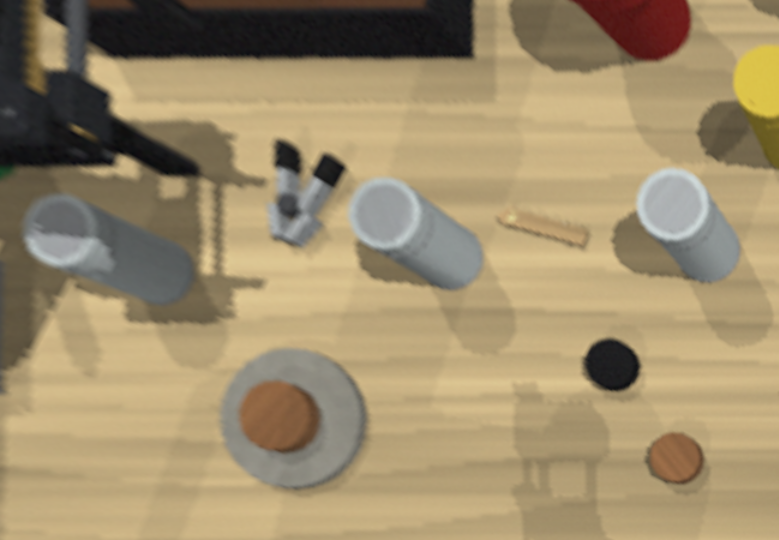

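View pics/scene_o.png

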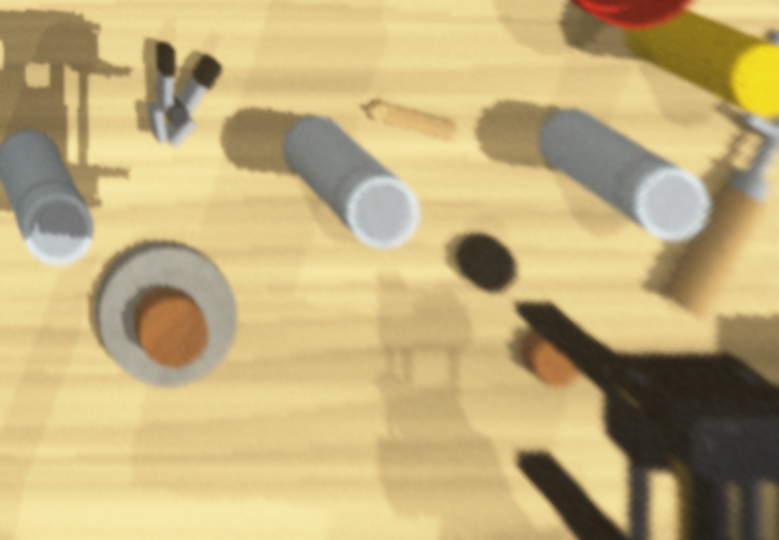

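>>> {"name": "apply_moves", "arguments": {"rows": [{"tx":-0.193,"ty":-0.27,"tz":0},{"tx":-0.193,"ty":-0.27,"tz":0},{"tx":-0.193,"ty":-0.27,"tz":0},{"tx":-0.193,"ty":-0.27,"tz":0},{"tx":-0.193,"ty":-0.27,"tz":0},{"tx":-0.193,"ty":-0.27,"tz":0},{"tx":-0.193,"ty":-0.27,"tz":0},{"tx":-0.193,"ty":-0.27,"tz":0},{"tx":-0.193,"ty":-0.27,"tz":0},{"tx":-0.193,"ty":-0.27,"tz":0},{"tx":-0.193,"ty":-0.27,"tz":0},{"tx":-0.193,"ty":-0.27,"tz":0},{"tx":-0.193,"ty":-0.27,"tz":0}]}}

```text
schema error: expected keys tx, ty, tz, ax, ay, az
```

```bash
python3 - <<'E'
from h import *
o=r.get_obs(); print(o["t"],o["q"].round(3),o["joint_vel"].round(3))
for n in ["wrist","scene"]:
    im=imaging.read_camera(n)[:,:,::-1].copy(); cv2.imwrite(f"pics/{n}1.png",im); hsv=cv2.cvtColor(im,cv2.COLOR_BGR2HSV)
    m=cv2.inRange(hsv,(3,130,50),(16,255,220))
    c,_=cv2.findContours(m,cv2.RETR_EXTERNAL,cv2.CHAIN_APPROX_NONE)
    for k in c:
        a=cv2.contourArea(k)
        if 100<a<20000:
            e=cv2.fitEllipse(k); print(n,a,np.round(e[0],1),np.round(e[1],1),cv2.boundingRect(k),onz(n,e[0],.014,o).round(4))
E
```

```text
0.15 [-0.179  0.528  1.434 -0.     1.181 -0.179] [ 0.    -0.001 -0.001  0.001 -0.    -0.001]
wrist 3808.5 [106.1  53.9] [64.7 75. ] (72, 18, 70, 72) [0.4661 0.1284 0.014 ]
wrist 15247.0 [519.8 122.8] [ 86.1 272.6] (470, 0, 90, 218) [0.8762 0.0633 0.014 ]
scene 9866.5 [236.3 347.9] [ 70.1 202.7] (154, 271, 159, 149) [0.87   0.1513 0.014 ]
scene 390.0 [354.1 228.6] [19.7 25.4] (342, 219, 26, 21) [0.4671 0.1252 0.014 ]
scene 2498.0 [135.  226.4] [54. 62.] (104, 198, 57, 62) [ 0.8254 -0.2653  0.014 ]
scene 569.0 [209.2  73.1] [11.9 70.3] (175, 60, 66, 26) [ 0.1164 -0.8541  0.014 ]
scene 1862.5 [308.5  52.3] [44.  68.7] (287, 15, 51, 72) [-0.3432 -0.7024  0.014 ]
scene 515.5 [550.6  16.3] [19.6 37.4] (540, 0, 20, 33) [-1.6598 -0.0683  0.014 ]
scene 433.5 [452.    5.4] [10.8 89. ] (397, 0, 70, 14) [-1.5067 -0.5659  0.014 ]
```

View pics/wrist1.png

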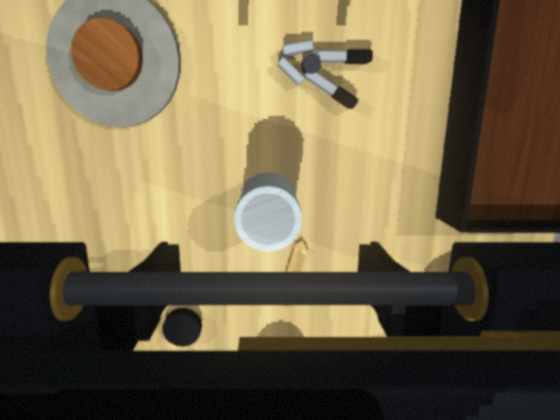

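>>> {"name": "apply_moves", "arguments": {"rows": [{"tx":-0.193,"ty":-0.27,"tz":0,"ax":0,"ay":0,"az":0},{"tx":-0.193,"ty":-0.27,"tz":0,"ax":0,"ay":0,"az":0},{"tx":-0.193,"ty":-0.27,"tz":0,"ax":0,"ay":0,"az":0},{"tx":-0.193,"ty":-0.27,"tz":0,"ax":0,"ay":0,"az":0},{"tx":-0.193,"ty":-0.27,"tz":0,"ax":0,"ay":0,"az":0},{"tx":-0.193,"ty":-0.27,"tz":0,"ax":0,"ay":0,"az":0},{"tx":-0.193,"ty":-0.27,"tz":0,"ax":0,"ay":0,"az":0},{"tx":-0.193,"ty":-0.27,"tz":0,"ax":0,"ay":0,"az":0},{"tx":-0.193,"ty":-0.27,"tz":0,"ax":0,"ay":0,"az":0},{"tx":-0.193,"ty":-0.27,"tz":0,"ax":0,"ay":0,"az":0},{"tx":-0.193,"ty":-0.27,"tz":0,"ax":0,"ay":0,"az":0},{"tx":-0.193,"ty":-0.27,"tz":0,"ax":0,"ay":0,"az":0},{"tx":-0.193,"ty":-0.27,"tz":0,"ax":0,"ay":0,"az":0}]}}

```text
t: 1.33
ee_pos: [0.4327, -0.2686, 0.2475]
tcp_rot: [-3.142, -0.0, 1.573]
wrist_force: [-0.5, 0.6, -0.2]
grip_width: 0.087
```

```bash
python3 - <<'E'
from h import *
o=r.get_obs(); print(o["t"],o["q"].round(3),o["joint_vel"].round(3))
for n in ["wrist"]:
    im=imaging.read_camera(n)[:,:,::-1].copy(); cv2.imwrite(f"pics/{n}2.png",im); hsv=cv2.cvtColor(im,cv2.COLOR_BGR2HSV)
    m=cv2.inRange(hsv,(3,130,50),(16,255,220))
    c,_=cv2.findContours(m,cv2.RETR_EXTERNAL,cv2.CHAIN_APPROX_NONE)
    for k in c:
        a=cv2.contourArea(k)
        if 100<a<20000:
            e=cv2.fitEllipse(k); print(n,a,np.round(e[0],1),np.round(e[1],1),cv2.boundingRect(k),onz(n,e[0],.014,o).round(4))
E
```

```text
1.3333 [-0.775  0.373  1.719  0.     1.05  -0.778] [ 0.004 -0.     0.    -0.003 -0.001 -0.   ]
wrist 1420.5 [269.4 150.6] [42.  43.2] (248, 129, 43, 45) [ 0.4322 -0.233   0.014 ]
```

View pics/wrist2.png

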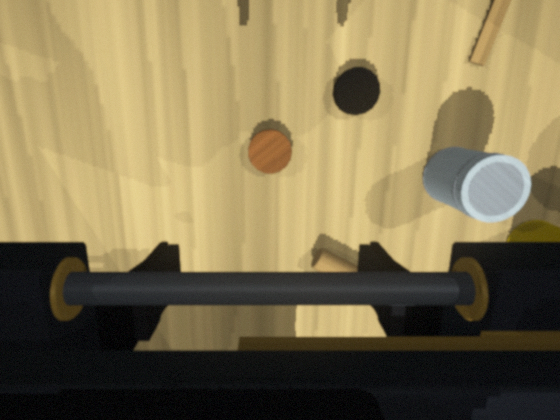

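>>> {"name": "apply_moves", "arguments": {"rows": [{"tx":0,"ty":0.035,"tz":-0.04,"ax":0,"ay":0,"az":0},{"tx":0,"ty":0.035,"tz":-0.08,"ax":0,"ay":0,"az":0},{"tx":0,"ty":0.035,"tz":-0.12,"ax":0,"ay":0,"az":0},{"tx":0,"ty":0.035,"tz":-0.16,"ax":0,"ay":0,"az":0},{"tx":0,"ty":0.035,"tz":-0.18,"ax":0,"ay":0,"az":0},{"tx":0,"ty":0.035,"tz":-0.195,"ax":0,"ay":0,"az":0},{"tx":0,"ty":0.035,"tz":-0.207,"ax":0,"ay":0,"az":0},{"tx":0,"ty":0.035,"tz":-0.214,"ax":0,"ay":0,"az":0},{"tx":0,"ty":0.035,"tz":-0.218,"ax":0,"ay":0,"az":0},{"tx":0,"ty":0.035,"tz":-0.219,"ax":0,"ay":0,"az":0},{"tx":0,"ty":0.035,"tz":-0.219,"ax":0,"ay":0,"az":0},{"tx":0,"ty":0.035,"tz":-0.219,"ax":0,"ay":0,"az":0}]}}

```text
t: 2.38
ee_pos: [0.4325, -0.2351, 0.0293]
tcp_rot: [3.14, 0.001, 1.571]
wrist_force: [0.0, 0.5, 0.4]
grip_width: 0.0871
```

```bash
python3 - <<'E'
from h import *
for n in ["side"]:
    im=imaging.read_camera(n)[:,:,::-1].copy(); cv2.imwrite(f"pics/{n}3.png",cv2.resize(im[200:420,100:400],None,fx=2.6,fy=2.6))
E
```

```text
(no output)
```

View pics/side3.png

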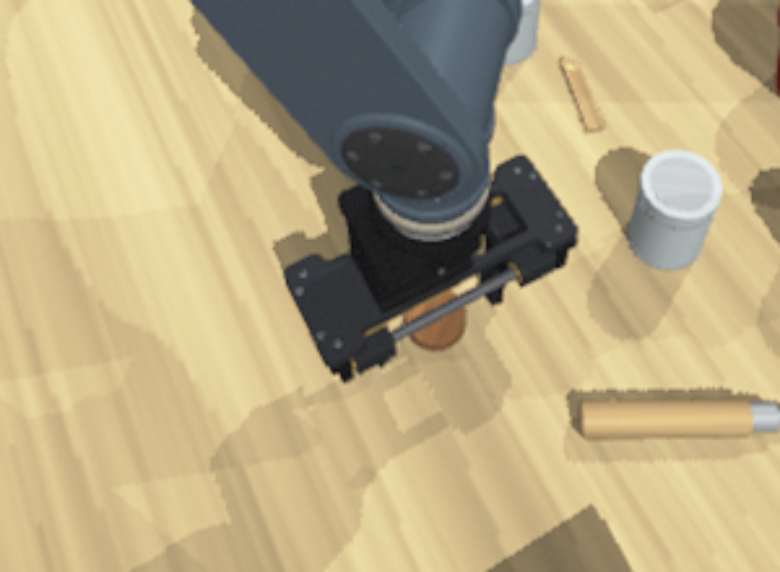

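>>> {"name": "apply_moves", "arguments": {"hand": 1, "rows": [{"tx":0,"ty":0,"tz":0,"ax":0,"ay":0,"az":0},{"tx":0,"ty":0,"tz":0,"ax":0,"ay":0,"az":0},{"tx":0,"ty":0,"tz":0,"ax":0,"ay":0,"az":0},{"tx":0,"ty":0,"tz":0,"ax":0,"ay":0,"az":0},{"tx":0,"ty":0,"tz":0,"ax":0,"ay":0,"az":0},{"tx":0,"ty":0,"tz":0,"ax":0,"ay":0,"az":0},{"tx":0,"ty":0,"tz":0,"ax":0,"ay":0,"az":0},{"tx":0,"ty":0,"tz":0,"ax":0,"ay":0,"az":0},{"tx":0,"ty":0,"tz":0,"ax":0,"ay":0,"az":0},{"tx":0,"ty":0,"tz":0,"ax":0,"ay":0,"az":0}]}}

```text
t: 3.27
ee_pos: [0.432, -0.235, 0.0285]
tcp_rot: [3.142, 0.0, 1.571]
wrist_force: [0.1, 0.0, 0.3]
grip_width: 0.0449
```

>>> {"name": "apply_moves", "arguments": {"rows": [{"tx":0,"ty":0,"tz":0.02,"ax":0,"ay":0,"az":0},{"tx":0,"ty":0,"tz":0.06,"ax":0,"ay":0,"az":0},{"tx":0,"ty":0,"tz":0.1,"ax":0,"ay":0,"az":0},{"tx":0.002,"ty":0.02,"tz":0.13,"ax":0,"ay":0,"az":0},{"tx":0.005,"ty":0.05,"tz":0.16,"ax":0,"ay":0,"az":0},{"tx":0.008,"ty":0.08,"tz":0.18,"ax":0,"ay":0,"az":0},{"tx":0.012,"ty":0.115,"tz":0.2,"ax":0,"ay":0,"az":0},{"tx":0.016,"ty":0.15,"tz":0.22,"ax":0,"ay":0,"az":0},{"tx":0.02,"ty":0.19,"tz":0.229,"ax":0,"ay":0,"az":0},{"tx":0.025,"ty":0.23,"tz":0.229,"ax":0,"ay":0,"az":0},{"tx":0.03,"ty":0.27,"tz":0.229,"ax":0,"ay":0,"az":0},{"tx":0.033,"ty":0.3,"tz":0.229,"ax":0,"ay":0,"az":0},{"tx":0.035,"ty":0.32,"tz":0.229,"ax":0,"ay":0,"az":0},{"tx":0.035,"ty":0.326,"tz":0.229,"ax":0,"ay":0,"az":0},{"tx":0.035,"ty":0.326,"tz":0.229,"ax":0,"ay":0,"az":0},{"tx":0.035,"ty":0.326,"tz":0.229,"ax":0,"ay":0,"az":0}]}}

```text
t: 4.6
ee_pos: [0.4666, 0.0907, 0.2573]
tcp_rot: [-3.141, 0.001, 1.572]
wrist_force: [0.3, -0.3, -1.0]
grip_width: 0.0448
```

```bash
python3 - <<'E'
from h import *
o=r.get_obs(); print(o["t"],o["joint_vel"].round(3))
for n in ["wrist","scene","side"]:
    im=imaging.read_camera(n)[:,:,::-1].copy(); cv2.imwrite(f"pics/{n}4.png",im); hsv=cv2.cvtColor(im,cv2.COLOR_BGR2HSV)
    m=cv2.inRange(hsv,(3,130,50),(16,255,220))
    c,_=cv2.findContours(m,cv2.RETR_EXTERNAL,cv2.CHAIN_APPROX_NONE)
    for k in c:
        a=cv2.contourArea(k)
        if 100<a<20000:
            e=cv2.fitEllipse(k); print(n,a,np.round(e[0],1),np.round(e[1],1),cv2.boundingRect(k),onz(n,e[0],.024,o).round(4))
E
```

```text
4.6 [-0.029 -0.    -0.002 -0.002  0.001 -0.   ]
wrist 201.0 [268.2 307.6] [ 6.5 48. ] (246, 305, 47, 7) [ 0.4646 -0.0544  0.024 ]
wrist 4144.0 [269.2 248. ] [ 57.6 101.8] (220, 217, 99, 55) [0.4658 0.0193 0.024 ]
wrist 2734.5 [271.5 149.2] [58.6 59.5] (242, 119, 60, 61) [0.4682 0.1276 0.024 ]
scene 9832.5 [236.2 347.8] [ 70.3 201.9] (155, 272, 158, 148) [0.8733 0.1557 0.024 ]
scene 391.0 [354.2 228.6] [19.7 25.4] (342, 219, 26, 21) [0.4764 0.1304 0.024 ]
scene 2499.5 [135.  226.4] [54.1 62. ] (104, 198, 57, 62) [ 0.8294 -0.2545  0.024 ]
scene 170.5 [357.  143.7] [13.9 16.6] (351, 136, 15, 17) [ 0.1638 -0.0807  0.024 ]
scene 572.5 [209.1  73.1] [12.  69.7] (175, 60, 65, 26) [ 0.1313 -0.835   0.024 ]
scene 3292.0 [288.8  46.9] [68.  87.9] (233, 14, 100, 73) [-0.3125 -0.7967  0.024 ]
scene 106.5 [556.1  24.5] [ 6.9 28.1] (551, 8, 9, 25) [-1.4863  0.0045  0.024 ]
scene 826.5 [473.4   7.3] [ 15.3 100.3] (415, 0, 79, 19) [-1.5123 -0.4417  0.024 ]
side 357.0 [211.5 194.7] [19.2 23.8] (200, 185, 24, 20) [0.4671 0.1185 0.024 ]
side 256.5 [204.8 132.6] [16.7 20.3] (195, 125, 21, 17) [0.5464 0.3564 0.024 ]
side 1901.0 [347.8 141.8] [ 27.9 102.3] (308, 107, 83, 70) [0.8884 0.1229 0.024 ]
side 106.5 [215.1  58.8] [11.1 14.9] (209, 51, 13, 15) [0.7431 0.7403 0.024 ]
side 2905.0 [249.6  15.9] [ 32.3 147.3] (208, 0, 123, 41) [1.0205 1.0141 0.024 ]
side 1976.5 [140.7  33.6] [45.6 69.8] (111, 0, 59, 64) [0.5629 1.064  0.024 ]
side 1168.5 [104.3  32.2] [ 18.4 100.1] (81, 0, 46, 71) [0.4395 1.1423 0.024 ]
side 6601.5 [40.8 36.6] [ 85.5 110.7] (0, 0, 99, 90) [0.2155 1.2168 0.024 ]
```

View pics/wrist4.png

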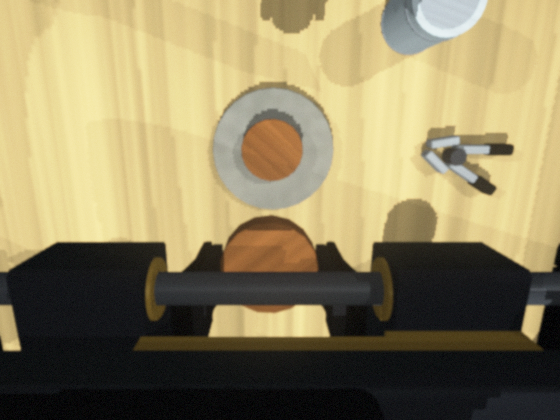

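View pics/side4.png

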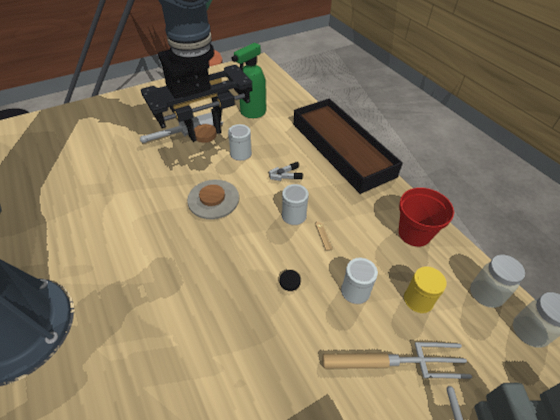

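```bash
python3 - <<'E'
from h import *
m=imaging.camera_model("wrist");f,cx,cy,_=cam("wrist",r.get_obs());T=m["tool_from_camera"]
def ot(uv,z):
    d=T[:3,:3]@np.array([(uv[0]-cx)/f,(uv[1]-cy)/f,1]);return (T[:3,3]+d*(z-T[2,3])/d[2])*1000
print(ot((269.5,217),.0288),ot((269.5,312),.0148),ot((222,262),.0148),ot((317,262),.0148))
im=cv2.imread("pics/wrist4.png");cv2.imwrite("pics/w4c.png",cv2.resize(im[200:330,190:350],None,fx=5,fy=4.5))
E
```

```text
[22.2818935  -0.54612213 28.8       ] [-20.90132931  -0.58297684  14.8       ] [  4.78203982 -22.39008849  14.8       ] [ 4.75506876 21.24243814 14.8       ]
```

View pics/w4c.png

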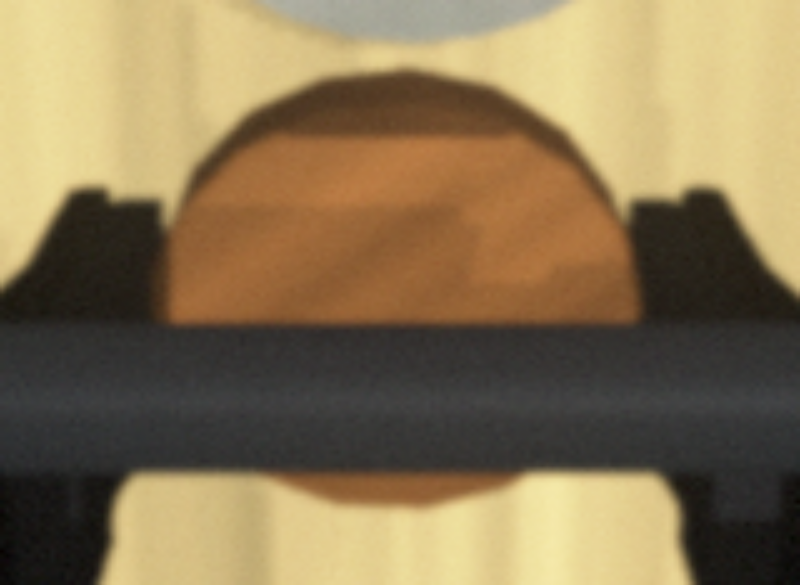

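>>> {"name": "apply_moves", "arguments": {"rows": [{"tx":0.001,"ty":0.015,"tz":-0.03,"ax":0,"ay":0,"az":0},{"tx":0.002,"ty":0.03,"tz":-0.06,"ax":0,"ay":0,"az":0},{"tx":0.002,"ty":0.035,"tz":-0.1,"ax":0,"ay":0,"az":0},{"tx":0.002,"ty":0.035,"tz":-0.14,"ax":0,"ay":0,"az":0},{"tx":0.002,"ty":0.035,"tz":-0.165,"ax":0,"ay":0,"az":0},{"tx":0.002,"ty":0.035,"tz":-0.18,"ax":0,"ay":0,"az":0},{"tx":0.002,"ty":0.035,"tz":-0.188,"ax":0,"ay":0,"az":0},{"tx":0.002,"ty":0.035,"tz":-0.194,"ax":0,"ay":0,"az":0},{"tx":0.002,"ty":0.035,"tz":-0.198,"ax":0,"ay":0,"az":0},{"tx":0.002,"ty":0.035,"tz":-0.201,"ax":0,"ay":0,"az":0},{"tx":0.002,"ty":0.035,"tz":-0.203,"ax":0,"ay":0,"az":0},{"tx":0.002,"ty":0.035,"tz":-0.204,"ax":0,"ay":0,"az":0},{"tx":0.002,"ty":0.035,"tz":-0.204,"ax":0,"ay":0,"az":0},{"tx":0.002,"ty":0.035,"tz":-0.204,"ax":0,"ay":0,"az":0}]}}

```text
t: 5.92
ee_pos: [0.4693, 0.1261, 0.0541]
tcp_rot: [3.14, -0.0, 1.571]
wrist_force: [-0.4, 0.1, 0.5]
grip_width: 0.0448
```

```bash
python3 - <<'E'
from h import *
for n in ["side"]:
    im=imaging.read_camera(n)[:,:,::-1].copy(); cv2.imwrite(f"pics/{n}5.png",cv2.resize(im[100:260,120:320],None,fx=3.6,fy=3.6,interpolation=cv2.INTER_CUBIC))
E
```

```text
(no output)
```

View pics/side5.png

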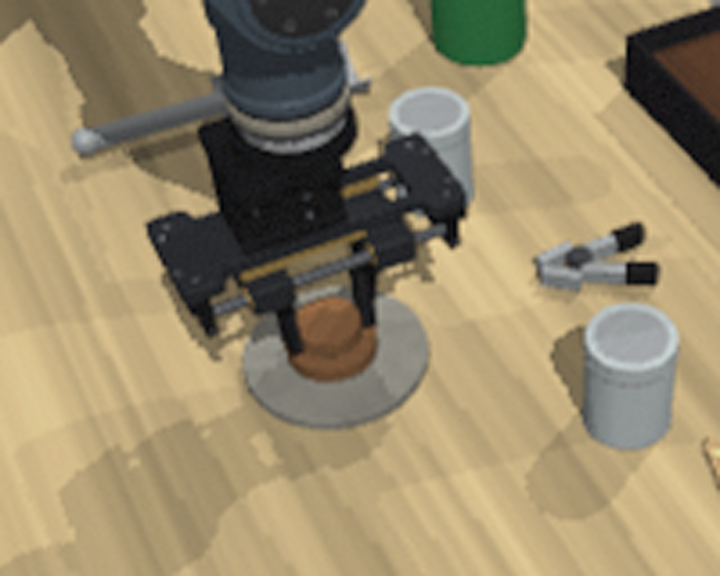

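>>> {"name": "apply_moves", "arguments": {"rows": [{"tx":0,"ty":0,"tz":-0.0005,"ax":0,"ay":0,"az":0},{"tx":0,"ty":0,"tz":-0.001,"ax":0,"ay":0,"az":0},{"tx":0,"ty":0,"tz":-0.001,"ax":0,"ay":0,"az":0}]}}

```text
t: 6.22
ee_pos: [0.469, 0.1261, 0.0526]
tcp_rot: [3.141, 0.0, 1.571]
wrist_force: [0.3, 0.5, -0.3]
grip_width: 0.0451
```

>>> {"name": "apply_moves", "arguments": {"hand": 0, "rows": [{"tx":0,"ty":0,"tz":0,"ax":0,"ay":0,"az":0},{"tx":0,"ty":0,"tz":0,"ax":0,"ay":0,"az":0},{"tx":0,"ty":0,"tz":0,"ax":0,"ay":0,"az":0},{"tx":0,"ty":0,"tz":0,"ax":0,"ay":0,"az":0},{"tx":0,"ty":0,"tz":0,"ax":0,"ay":0,"az":0},{"tx":0,"ty":0,"tz":0,"ax":0,"ay":0,"az":0},{"tx":0,"ty":0,"tz":0,"ax":0,"ay":0,"az":0},{"tx":0,"ty":0,"tz":0,"ax":0,"ay":0,"az":0}]}}

```text
t: 6.88
ee_pos: [0.469, 0.126, 0.0525]
tcp_rot: [-3.142, 0.0, 1.571]
wrist_force: [-0.5, 0.6, 0.6]
grip_width: 0.0848
```

>>> {"name": "apply_moves", "arguments": {"rows": [{"tx":0,"ty":0,"tz":0.015,"ax":0,"ay":0,"az":0},{"tx":0,"ty":0,"tz":0.05,"ax":0,"ay":0,"az":0},{"tx":0,"ty":0,"tz":0.09,"ax":0,"ay":0,"az":0},{"tx":0,"ty":-0.01,"tz":0.13,"ax":0,"ay":0,"az":0},{"tx":0,"ty":-0.02,"tz":0.165,"ax":0,"ay":0,"az":0},{"tx":0,"ty":-0.03,"tz":0.2,"ax":0,"ay":0,"az":0},{"tx":0,"ty":-0.035,"tz":0.215,"ax":0,"ay":0,"az":0},{"tx":0,"ty":-0.035,"tz":0.215,"ax":0,"ay":0,"az":0},{"tx":0,"ty":-0.035,"tz":0.215,"ax":0,"ay":0,"az":0}]}}

```text
t: 7.63
ee_pos: [0.4691, 0.0909, 0.2682]
tcp_rot: [3.14, -0.0, 1.57]
wrist_force: [-0.4, 0.2, -1.3]
grip_width: 0.0871
```

```bash
python3 - <<'E'
from h import *
o=r.get_obs(); print(o["t"],o["joint_vel"].round(3))
im=imaging.read_camera("wrist")[:,:,::-1].copy(); cv2.imwrite("pics/wrist6.png",im)
p=proj("wrist",(.468,.1276,.024),o).astype(int); c=im[p[1]-70:p[1]+70,p[0]-90:p[0]+90]; print(p-[90,70])
cv2.imwrite("pics/w6c.png",cv2.resize(c,None,fx=4.2,fy=4.2,interpolation=cv2.INTER_CUBIC))
E
```

```text
7.6333 [ 0.011  0.042  0.04   0.001 -0.    -0.002]
[178  78]
```

View pics/w6c.png

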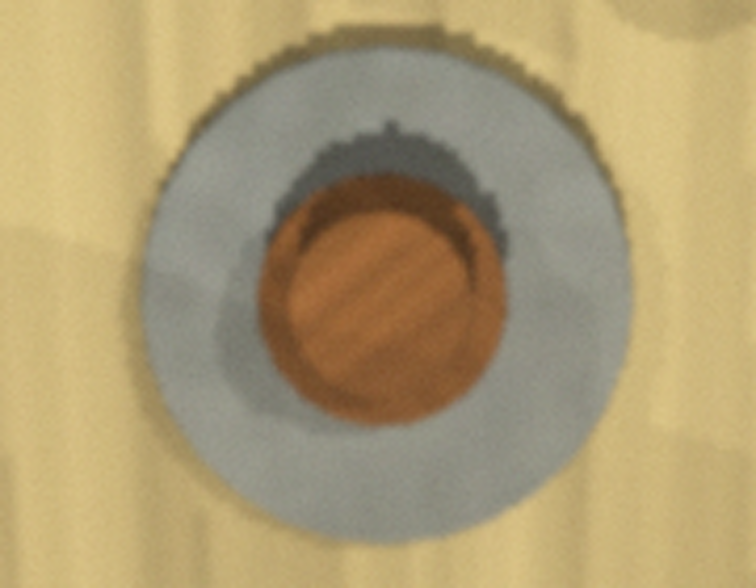

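```bash
python3 - <<'E'
from h import *
o=r.get_obs()
for c,z in [((382.5,298.5),.024),((381.5,307),.038),((385,296),.01)]:
    print(onz("wrist",(178+c[0]/4.2,78+c[1]/4.2),z,o).round(4))
E
```

```text
[0.4671 0.1275 0.024 ]
[0.4669 0.1267 0.038 ]
[0.4678 0.1269 0.01  ]
```

>>> {"name": "apply_moves", "arguments": {"rows": [{"tx":0.025,"ty":0.023,"tz":-0.005,"ax":0,"ay":0,"az":0},{"tx":0.05,"ty":0.047,"tz":-0.01,"ax":0,"ay":0,"az":0},{"tx":0.08,"ty":0.075,"tz":-0.018,"ax":0,"ay":0,"az":0},{"tx":0.11,"ty":0.1,"tz":-0.018,"ax":0,"ay":0,"az":0},{"tx":0.13,"ty":0.12,"tz":-0.018,"ax":0,"ay":0,"az":0},{"tx":0.139,"ty":0.129,"tz":-0.018,"ax":0,"ay":0,"az":0},{"tx":0.139,"ty":0.129,"tz":-0.018,"ax":0,"ay":0,"az":0},{"tx":0.139,"ty":0.129,"tz":-0.018,"ax":0,"ay":0,"az":0}]}}

```text
t: 8.35
ee_pos: [0.6064, 0.2204, 0.2465]
tcp_rot: [-3.136, 0.001, 1.572]
wrist_force: [-0.8, -0.5, -0.6]
grip_width: 0.0872
```

```bash
python3 - <<'E'
from h import *
o=r.get_obs(); print(o["t"],o["joint_vel"].round(3))
im=imaging.read_camera("wrist")[:,:,::-1].copy(); cv2.imwrite("pics/wrist7.png",im)
p=proj("wrist",(.6085,.2505,.08),o); print(p)
print(proj("wrist",(.6385,.2505,.08),o)[0]-p[0])
E
```

```text
8.35 [-0.02  -0.033  0.033 -0.004  0.006 -0.001]
[273.59874247 163.96137577]
35.17643567322398
```

View pics/wrist7.png

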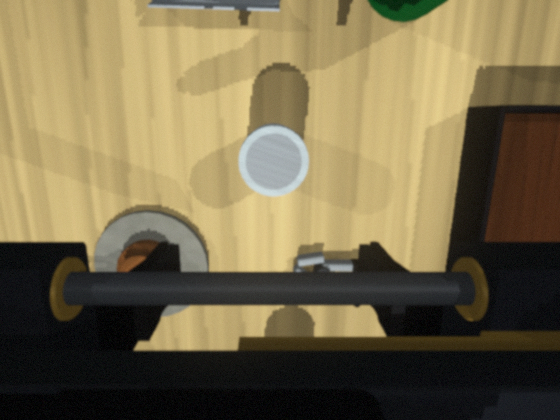

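>>> {"name": "apply_moves", "arguments": {"rows": [{"tx":0,"ty":0.016,"tz":-0.03,"ax":0,"ay":0,"az":0},{"tx":0,"ty":0.032,"tz":-0.065,"ax":0,"ay":0,"az":0},{"tx":0,"ty":0.032,"tz":-0.1,"ax":0,"ay":0,"az":0},{"tx":0,"ty":0.032,"tz":-0.12,"ax":0,"ay":0,"az":0},{"tx":0,"ty":0.032,"tz":-0.14,"ax":0,"ay":0,"az":0},{"tx":0,"ty":0.032,"tz":-0.16,"ax":0,"ay":0,"az":0},{"tx":0,"ty":0.032,"tz":-0.18,"ax":0,"ay":0,"az":0},{"tx":0,"ty":0.032,"tz":-0.193,"ax":0,"ay":0,"az":0},{"tx":0,"ty":0.032,"tz":-0.198,"ax":0,"ay":0,"az":0},{"tx":0,"ty":0.032,"tz":-0.198,"ax":0,"ay":0,"az":0},{"tx":0,"ty":0.032,"tz":-0.198,"ax":0,"ay":0,"az":0}]}}

```text
t: 9.32
ee_pos: [0.6081, 0.2517, 0.0521]
tcp_rot: [3.141, -0.0, 1.57]
wrist_force: [0.5, -1.6, 0.5]
grip_width: 0.0873
```

>>> {"name": "apply_moves", "arguments": {"hand": 1, "rows": [{"tx":0,"ty":0,"tz":0,"ax":0,"ay":0,"az":0},{"tx":0,"ty":0,"tz":0,"ax":0,"ay":0,"az":0},{"tx":0,"ty":0,"tz":0,"ax":0,"ay":0,"az":0},{"tx":0,"ty":0,"tz":0,"ax":0,"ay":0,"az":0},{"tx":0,"ty":0,"tz":0,"ax":0,"ay":0,"az":0},{"tx":0,"ty":0,"tz":0,"ax":0,"ay":0,"az":0},{"tx":0,"ty":0,"tz":0,"ax":0,"ay":0,"az":0},{"tx":0,"ty":0,"tz":0,"ax":0,"ay":0,"az":0}]}}

```text
t: 9.98
ee_pos: [0.6086, 0.2522, 0.0522]
tcp_rot: [3.14, -0.0, 1.571]
wrist_force: [0.2, -0.0, 3.8]
grip_width: 0.0604
```

```bash
python3 - <<'E'
from h import *
o=r.get_obs(); print(o)
E
```

```text
{'t': 9.9833, 'q': array([ 2.23541343e-01,  8.17859300e-01,  1.47104063e+00, -3.62501484e-05,
        8.51149849e-01,  2.23464644e-01]), 'joint_vel': array([-5.22959564e-04,  1.66754673e-03, -2.95336484e-04, -5.51330574e-05,
       -4.12894289e-04,  3.94835623e-04]), 'tau': array([ 1.04799368e-01, -4.80387640e+01, -1.11357674e+01,  9.18786507e-02,
        1.30418264e-01,  2.68097041e-02]), 'ee_pos': array([0.60862241, 0.25218919, 0.05215819]), 'tcp_rot': array([ 3.14008209e+00, -3.15295509e-04,  1.57089714e+00]), 'wrist_force': array([ 0.18143888, -0.0495433 ,  3.78943116]), 'torque': array([ 0.03107778, -0.06915881, -0.00014009]), 'grip_width': 0.060429011426323155}
```

>>> {"name": "apply_moves", "arguments": {"rows": [{"tx":0,"ty":0,"tz":0.005,"ax":0,"ay":0,"az":0},{"tx":0,"ty":0,"tz":0.015,"ax":0,"ay":0,"az":0},{"tx":0,"ty":0,"tz":0.028,"ax":0,"ay":0,"az":0},{"tx":0,"ty":0,"tz":0.04,"ax":0,"ay":0,"az":0},{"tx":0,"ty":0,"tz":0.047,"ax":0,"ay":0,"az":0},{"tx":0,"ty":0,"tz":0.05,"ax":0,"ay":0,"az":0},{"tx":0,"ty":0,"tz":0.05,"ax":0,"ay":0,"az":0},{"tx":0,"ty":0,"tz":0.05,"ax":0,"ay":0,"az":0},{"tx":0,"ty":0,"tz":0.05,"ax":0,"ay":0,"az":0},{"tx":0,"ty":0,"tz":0.05,"ax":0,"ay":0,"az":0}]}}

```text
t: 10.82
ee_pos: [0.6075, 0.2519, 0.1008]
tcp_rot: [-3.14, 0.0, 1.571]
wrist_force: [-1.0, 0.4, -2.8]
grip_width: 0.0605
```

```bash
python3 - <<'E'
from h import *
F=[];t=[]
for i in range(6):
    o=r.get_obs(); F.append(o["wrist_force"][2]); t.append(o["tau"][1:3]); im=imaging.read_camera("side" if i==0 else "wrist")
    if i==0: cv2.imwrite("pics/side8.png",cv2.resize(im[60:220,140:340,::-1],None,fx=3.6,fy=3.6))
print(o["t"],np.round(F,2),np.mean(F),np.mean(t,0),o["ee_pos"],o["tcp_rot"],o["torque"])
E
```

```text
11.0667 [-2.75 -2.02 -2.51 -1.91 -2.72 -1.78] -2.282467228434028 [-50.99478126 -14.39961612] [0.60782214 0.25198618 0.10114604] [-3.14092752e+00  1.44383143e-04  1.57077379e+00] [-0.02162828 -0.05279402  0.00756514]
```

View pics/side8.png

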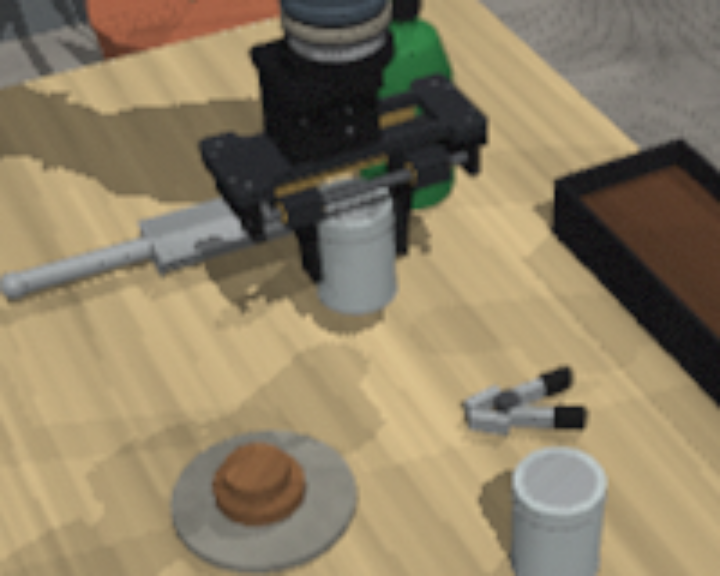

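>>> {"name": "apply_moves", "arguments": {"rows": [{"tx":0,"ty":0,"tz":-0.008,"ax":0,"ay":0,"az":0},{"tx":0,"ty":0,"tz":-0.02,"ax":0,"ay":0,"az":0},{"tx":0,"ty":0,"tz":-0.032,"ax":0,"ay":0,"az":0},{"tx":0,"ty":0,"tz":-0.041,"ax":0,"ay":0,"az":0},{"tx":0,"ty":0,"tz":-0.046,"ax":0,"ay":0,"az":0},{"tx":0,"ty":0,"tz":-0.048,"ax":0,"ay":0,"az":0},{"tx":0,"ty":0,"tz":-0.049,"ax":0,"ay":0,"az":0},{"tx":0,"ty":0,"tz":-0.05,"ax":0,"ay":0,"az":0},{"tx":0,"ty":0,"tz":-0.05,"ax":0,"ay":0,"az":0},{"tx":0,"ty":0,"tz":-0.05,"ax":0,"ay":0,"az":0}]}}

```text
t: 11.95
ee_pos: [0.6076, 0.252, 0.0522]
tcp_rot: [-3.141, 0.0, 1.571]
wrist_force: [-3.9, -1.6, 4.4]
grip_width: 0.0604
```

Pressing lightly (+4 N): seated. Release and rise.

>>> {"name": "apply_moves", "arguments": {"hand": 0, "rows": [{"tx":0,"ty":0,"tz":0,"ax":0,"ay":0,"az":0},{"tx":0,"ty":0,"tz":0,"ax":0,"ay":0,"az":0},{"tx":0,"ty":0,"tz":0,"ax":0,"ay":0,"az":0},{"tx":0,"ty":0,"tz":0,"ax":0,"ay":0,"az":0},{"tx":0,"ty":0,"tz":0,"ax":0,"ay":0,"az":0},{"tx":0,"ty":0,"tz":0,"ax":0,"ay":0,"az":0},{"tx":0,"ty":0,"tz":0.02,"ax":0,"ay":0,"az":0},{"tx":0,"ty":0,"tz":0.05,"ax":0,"ay":0,"az":0},{"tx":0,"ty":0,"tz":0.09,"ax":0,"ay":0,"az":0},{"tx":0,"ty":0,"tz":0.13,"ax":0,"ay":0,"az":0},{"tx":0,"ty":0,"tz":0.13,"ax":0,"ay":0,"az":0}]}}

```text
t: 12.87
ee_pos: [0.6133, 0.2535, 0.1905]
tcp_rot: [3.125, -0.004, 1.571]
wrist_force: [0.8, 0.6, 0.9]
grip_width: 0.0869
```

```bash
python3 - <<'E'
from h import *
im=imaging.read_camera("side"); cv2.imwrite("pics/side9.png",cv2.resize(im[60:220,140:340,::-1],None,fx=3.6,fy=3.6))
o=r.get_obs();print(o["t"],o["ee_pos"],o["tcp_rot"],o["joint_vel"].round(3))
E
```

```text
12.9167 [0.61157114 0.25297247 0.18717357] [ 3.12975920e+00 -2.77302166e-03  1.57092576e+00] [-0.003  0.065  0.081 -0.001 -0.009  0.   ]
```

View pics/side9.png

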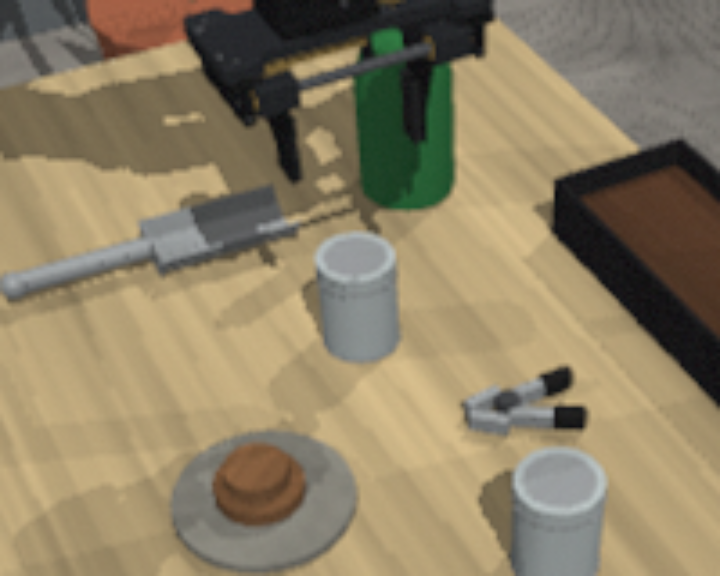

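```bash
python3 - <<'E'
from h import *
print(onz("wrist",(267.5,218.5),.08,dict(ee_pos=[.625,0,.248],tcp_rot=[np.pi,0,np.pi/2])))
print(onz("wrist",(492,187),.08,dict(ee_pos=[.432,-.27,.248],tcp_rot=[np.pi,0,np.pi/2])))
E
```

```text
[ 0.62281117 -0.01851311  0.08      ]
[ 0.62554298 -0.26009985  0.08      ]
```

>>> {"name": "apply_moves", "arguments": {"rows": [{"tx":0.001,"ty":-0.02,"tz":0,"ax":0,"ay":0,"az":0},{"tx":0.003,"ty":-0.06,"tz":0,"ax":0,"ay":0,"az":0},{"tx":0.005,"ty":-0.1,"tz":0,"ax":0,"ay":0,"az":0},{"tx":0.007,"ty":-0.14,"tz":0,"ax":0,"ay":0,"az":0},{"tx":0.01,"ty":-0.18,"tz":0,"ax":0,"ay":0,"az":0},{"tx":0.012,"ty":-0.22,"tz":0,"ax":0,"ay":0,"az":0},{"tx":0.014,"ty":-0.25,"tz":0,"ax":0,"ay":0,"az":0},{"tx":0.015,"ty":-0.265,"tz":0,"ax":0,"ay":0,"az":0},{"tx":0.015,"ty":-0.2705,"tz":-0.01,"ax":0,"ay":0,"az":0},{"tx":0.015,"ty":-0.2705,"tz":-0.03,"ax":0,"ay":0,"az":0},{"tx":0.015,"ty":-0.2705,"tz":-0.05,"ax":0,"ay":0,"az":0},{"tx":0.015,"ty":-0.2705,"tz":-0.07,"ax":0,"ay":0,"az":0},{"tx":0.015,"ty":-0.2705,"tz":-0.09,"ax":0,"ay":0,"az":0},{"tx":0.015,"ty":-0.2705,"tz":-0.11,"ax":0,"ay":0,"az":0},{"tx":0.015,"ty":-0.2705,"tz":-0.122,"ax":0,"ay":0,"az":0},{"tx":0.015,"ty":-0.2705,"tz":-0.128,"ax":0,"ay":0,"az":0},{"tx":0.015,"ty":-0.2705,"tz":-0.13,"ax":0,"ay":0,"az":0},{"tx":0.015,"ty":-0.2705,"tz":-0.13,"ax":0,"ay":0,"az":0},{"tx":0.015,"ty":-0.2705,"tz":-0.13,"ax":0,"ay":0,"az":0}]}}

```text
t: 14.5
ee_pos: [0.6236, -0.0182, 0.0523]
tcp_rot: [3.14, 0.0, 1.571]
wrist_force: [0.3, -0.0, 0.1]
grip_width: 0.087
```

>>> {"name": "apply_moves", "arguments": {"hand": 1, "rows": [{"tx":0,"ty":0,"tz":0,"ax":0,"ay":0,"az":0},{"tx":0,"ty":0,"tz":0,"ax":0,"ay":0,"az":0},{"tx":0,"ty":0,"tz":0,"ax":0,"ay":0,"az":0},{"tx":0,"ty":0,"tz":0,"ax":0,"ay":0,"az":0},{"tx":0,"ty":0,"tz":0,"ax":0,"ay":0,"az":0},{"tx":0,"ty":0,"tz":0,"ax":0,"ay":0,"az":0},{"tx":0,"ty":0,"tz":0,"ax":0,"ay":0,"az":0},{"tx":0,"ty":0,"tz":0,"ax":0,"ay":0,"az":0}]}}

```text
t: 15.17
ee_pos: [0.6232, -0.0186, 0.0519]
tcp_rot: [3.141, 0.0, 1.571]
wrist_force: [-0.2, 0.0, 3.2]
grip_width: 0.0598
```

>>> {"name": "apply_moves", "arguments": {"rows": [{"tx":0,"ty":0,"tz":0.005,"ax":0,"ay":0,"az":0},{"tx":0,"ty":0,"tz":0.015,"ax":0,"ay":0,"az":0},{"tx":0,"ty":0,"tz":0.028,"ax":0,"ay":0,"az":0},{"tx":0,"ty":0,"tz":0.04,"ax":0,"ay":0,"az":0},{"tx":0,"ty":0,"tz":0.047,"ax":0,"ay":0,"az":0},{"tx":0,"ty":0,"tz":0.05,"ax":0,"ay":0,"az":0},{"tx":0,"ty":0,"tz":0.05,"ax":0,"ay":0,"az":0},{"tx":0,"ty":0,"tz":0.05,"ax":0,"ay":0,"az":0},{"tx":0,"ty":0,"tz":0.05,"ax":0,"ay":0,"az":0},{"tx":0,"ty":0,"tz":0.05,"ax":0,"ay":0,"az":0}]}}

```text
t: 16.0
ee_pos: [0.6225, -0.0184, 0.1009]
tcp_rot: [-3.14, -0.0, 1.571]
wrist_force: [-0.4, 0.1, -1.4]
grip_width: 0.0599
```

```bash
python3 - <<'E'
from h import *
F=[];t=[]
for i in range(6):
    o=r.get_obs(); F.append(o["wrist_force"][2]); t.append(o["tau"][1:3]); im=imaging.read_camera("side" if i==0 else "wrist")
    if i==0: cv2.imwrite("pics/side10.png",cv2.resize(im[100:260,200:400,::-1],None,fx=3.6,fy=3.6))
print(o["t"],np.round(F,2),np.mean(F),np.mean(t,0),o["ee_pos"],o["tcp_rot"],o["torque"])
E
```

```text
16.25 [-1.43 -2.58 -2.4  -0.82 -1.62 -1.42] -1.7137015412930305 [-47.82162249 -13.02137867] [ 0.62285321 -0.01844272  0.10119785] [-3.14101965e+00 -1.53283062e-04  1.57072948e+00] [-0.01275745 -0.01810783 -0.04953573]
```

View pics/side10.png

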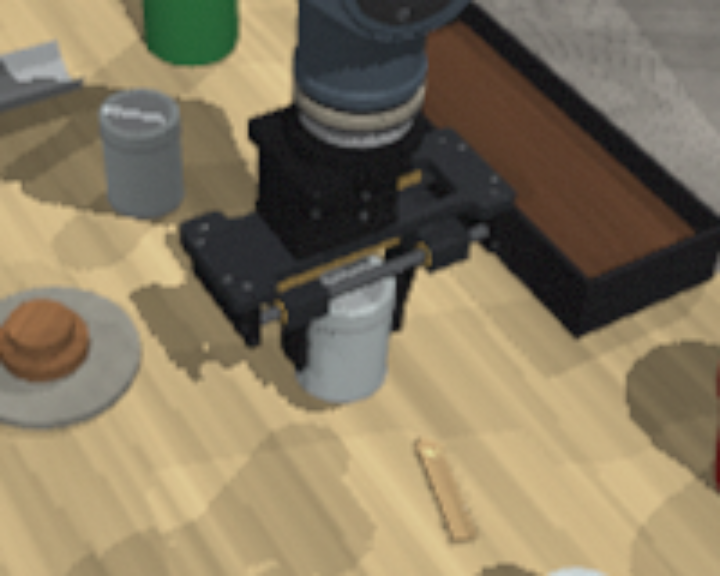

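Middle tin about 0.17 kg, light too. Set it back and go on to the right tin.

>>> {"name": "apply_moves", "arguments": {"rows": [{"tx":0,"ty":0,"tz":-0.008,"ax":0,"ay":0,"az":0},{"tx":0,"ty":0,"tz":-0.02,"ax":0,"ay":0,"az":0},{"tx":0,"ty":0,"tz":-0.032,"ax":0,"ay":0,"az":0},{"tx":0,"ty":0,"tz":-0.041,"ax":0,"ay":0,"az":0},{"tx":0,"ty":0,"tz":-0.046,"ax":0,"ay":0,"az":0},{"tx":0,"ty":0,"tz":-0.048,"ax":0,"ay":0,"az":0},{"tx":0,"ty":0,"tz":-0.049,"ax":0,"ay":0,"az":0},{"tx":0,"ty":0,"tz":-0.05,"ax":0,"ay":0,"az":0},{"tx":0,"ty":0,"tz":-0.05,"ax":0,"ay":0,"az":0},{"tx":0,"ty":0,"tz":-0.05,"ax":0,"ay":0,"az":0}]}}

```text
t: 17.13
ee_pos: [0.6235, -0.0186, 0.0519]
tcp_rot: [3.14, 0.0, 1.571]
wrist_force: [-0.7, 0.2, 0.4]
grip_width: 0.0603
```

>>> {"name": "apply_moves", "arguments": {"hand": 0, "rows": [{"tx":0,"ty":0,"tz":0,"ax":0,"ay":0,"az":0},{"tx":0,"ty":0,"tz":0,"ax":0,"ay":0,"az":0},{"tx":0,"ty":0,"tz":0,"ax":0,"ay":0,"az":0},{"tx":0,"ty":0,"tz":0,"ax":0,"ay":0,"az":0},{"tx":0,"ty":0,"tz":0,"ax":0,"ay":0,"az":0},{"tx":0,"ty":0,"tz":0,"ax":0,"ay":0,"az":0},{"tx":0,"ty":0,"tz":0.02,"ax":0,"ay":0,"az":0},{"tx":0,"ty":0,"tz":0.05,"ax":0,"ay":0,"az":0},{"tx":0,"ty":0,"tz":0.09,"ax":0,"ay":0,"az":0},{"tx":0,"ty":0,"tz":0.12,"ax":0,"ay":0,"az":0},{"tx":0,"ty":0,"tz":0.13,"ax":0,"ay":0,"az":0}]}}

```text
t: 18.05
ee_pos: [0.6258, -0.0189, 0.1868]
tcp_rot: [3.132, 0.002, 1.571]
wrist_force: [0.5, 0.7, 0.2]
grip_width: 0.0869
```

>>> {"name": "apply_moves", "arguments": {"rows": [{"tx":0,"ty":-0.02,"tz":0.02,"ax":0,"ay":0,"az":0},{"tx":0.001,"ty":-0.055,"tz":0.04,"ax":0,"ay":0,"az":0},{"tx":0.002,"ty":-0.09,"tz":0.055,"ax":0,"ay":0,"az":0},{"tx":0.003,"ty":-0.13,"tz":0.065,"ax":0,"ay":0,"az":0},{"tx":0.004,"ty":-0.17,"tz":0.068,"ax":0,"ay":0,"az":0},{"tx":0.005,"ty":-0.21,"tz":0.068,"ax":0,"ay":0,"az":0},{"tx":0.005,"ty":-0.245,"tz":0.068,"ax":0,"ay":0,"az":0},{"tx":0.005,"ty":-0.265,"tz":0.068,"ax":0,"ay":0,"az":0},{"tx":0.005,"ty":-0.2715,"tz":0.068,"ax":0,"ay":0,"az":0},{"tx":0.005,"ty":-0.2715,"tz":0.068,"ax":0,"ay":0,"az":0},{"tx":0.005,"ty":-0.2715,"tz":0.068,"ax":0,"ay":0,"az":0},{"tx":0.005,"ty":-0.2715,"tz":0.068,"ax":0,"ay":0,"az":0}]}}

```text
t: 19.05
ee_pos: [0.628, -0.2873, 0.2492]
tcp_rot: [-3.14, -0.002, 1.573]
wrist_force: [-0.5, 0.1, 0.2]
grip_width: 0.0868
```

```bash
python3 - <<'E'
from h import *
o=r.get_obs(); print(o["t"],o["joint_vel"].round(3))
im=imaging.read_camera("wrist")[:,:,::-1].copy(); cv2.imwrite("pics/wrist11.png",im)
print(proj("wrist",(.628,-.26,.08),o))
E
```

```text
19.05 [ 0.009 -0.005 -0.003 -0.005 -0.003 -0.002]
[270.23490278 167.41826669]
```

View pics/wrist11.png

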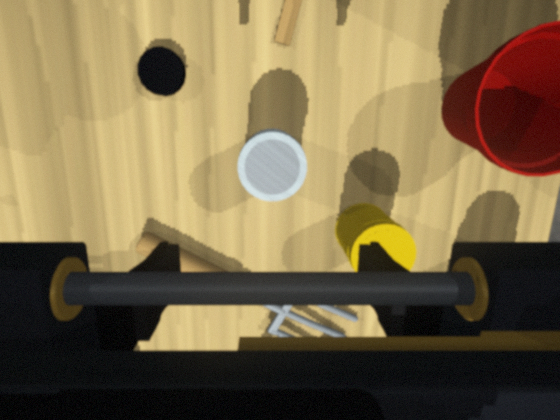

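>>> {"name": "apply_moves", "arguments": {"rows": [{"tx":0.0015,"ty":0.016,"tz":-0.03,"ax":0,"ay":0,"az":0},{"tx":0.0015,"ty":0.031,"tz":-0.065,"ax":0,"ay":0,"az":0},{"tx":0.0015,"ty":0.031,"tz":-0.1,"ax":0,"ay":0,"az":0},{"tx":0.0015,"ty":0.031,"tz":-0.12,"ax":0,"ay":0,"az":0},{"tx":0.0015,"ty":0.031,"tz":-0.14,"ax":0,"ay":0,"az":0},{"tx":0.0015,"ty":0.031,"tz":-0.16,"ax":0,"ay":0,"az":0},{"tx":0.0015,"ty":0.031,"tz":-0.18,"ax":0,"ay":0,"az":0},{"tx":0.0015,"ty":0.031,"tz":-0.193,"ax":0,"ay":0,"az":0},{"tx":0.0015,"ty":0.031,"tz":-0.198,"ax":0,"ay":0,"az":0},{"tx":0.0015,"ty":0.031,"tz":-0.198,"ax":0,"ay":0,"az":0},{"tx":0.0015,"ty":0.031,"tz":-0.198,"ax":0,"ay":0,"az":0}]}}

```text
t: 20.02
ee_pos: [0.6301, -0.2586, 0.0522]
tcp_rot: [3.141, 0.0, 1.572]
wrist_force: [0.3, 0.2, -0.1]
grip_width: 0.0867
```

>>> {"name": "apply_moves", "arguments": {"hand": 1, "rows": [{"tx":0,"ty":0,"tz":0,"ax":0,"ay":0,"az":0},{"tx":0,"ty":0,"tz":0,"ax":0,"ay":0,"az":0},{"tx":0,"ty":0,"tz":0,"ax":0,"ay":0,"az":0},{"tx":0,"ty":0,"tz":0,"ax":0,"ay":0,"az":0},{"tx":0,"ty":0,"tz":0,"ax":0,"ay":0,"az":0},{"tx":0,"ty":0,"tz":0,"ax":0,"ay":0,"az":0},{"tx":0,"ty":0,"tz":0,"ax":0,"ay":0,"az":0},{"tx":0,"ty":0,"tz":0,"ax":0,"ay":0,"az":0}]}}

```text
t: 20.68
ee_pos: [0.6301, -0.2592, 0.0521]
tcp_rot: [3.14, 0.001, 1.571]
wrist_force: [1.4, 0.5, 2.1]
grip_width: 0.0588
```

>>> {"name": "apply_moves", "arguments": {"rows": [{"tx":0,"ty":0,"tz":0.005,"ax":0,"ay":0,"az":0},{"tx":0,"ty":0,"tz":0.015,"ax":0,"ay":0,"az":0},{"tx":0,"ty":0,"tz":0.028,"ax":0,"ay":0,"az":0},{"tx":0,"ty":0,"tz":0.04,"ax":0,"ay":0,"az":0},{"tx":0,"ty":0,"tz":0.047,"ax":0,"ay":0,"az":0},{"tx":0,"ty":0,"tz":0.05,"ax":0,"ay":0,"az":0},{"tx":0,"ty":0,"tz":0.05,"ax":0,"ay":0,"az":0},{"tx":0,"ty":0,"tz":0.05,"ax":0,"ay":0,"az":0},{"tx":0,"ty":0,"tz":0.05,"ax":0,"ay":0,"az":0},{"tx":0,"ty":0,"tz":0.05,"ax":0,"ay":0,"az":0}]}}

```text
t: 21.52
ee_pos: [0.6289, -0.2586, 0.1007]
tcp_rot: [-3.14, -0.001, 1.571]
wrist_force: [0.8, 0.3, -5.6]
grip_width: 0.0583
```

```bash
python3 - <<'E'
from h import *
F=[];t=[]
for i in range(6):
    o=r.get_obs(); F.append(o["wrist_force"][2]); t.append(o["tau"][1:3]); im=imaging.read_camera("side" if i==0 else "wrist")
    if i==0: cv2.imwrite("pics/side12.png",cv2.resize(im,None,fx=1.4,fy=1.4)[:,:,::-1])
print(o["t"],np.round(F,2),np.mean(F),np.mean(t,0),o["ee_pos"],o["tcp_rot"],o["torque"],o["q"])
E
```

```text
21.7667 [-5.61 -4.97 -4.99 -5.95 -6.18 -5.13] -5.470313134297958 [-54.60625589 -15.83921194] [ 0.6293417  -0.25890986  0.10117269] [-3.14104352e+00 -2.66407658e-04  1.57083779e+00] [-0.01150635  0.0202362   0.03386329] [-5.54110317e-01  7.72847911e-01  1.39097855e+00 -7.52483020e-05
  9.78373335e-01 -5.54109818e-01]
```

View pics/side12.png

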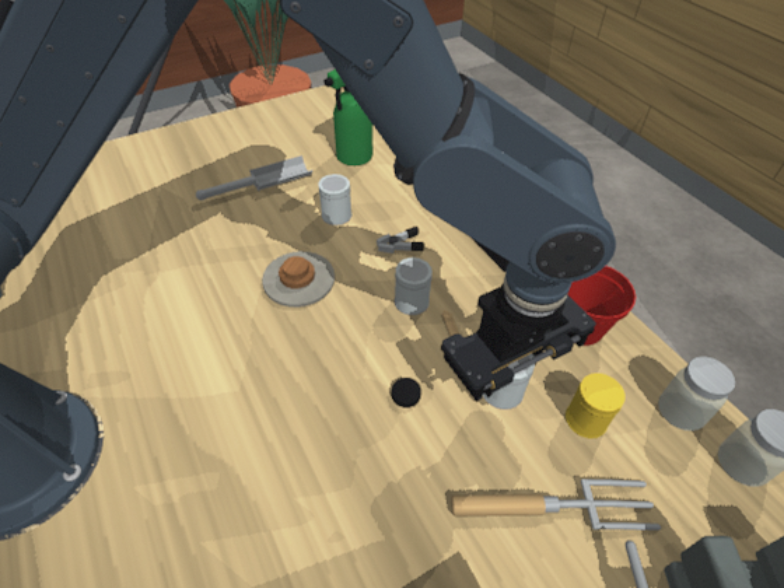

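>>> {"name": "apply_moves", "arguments": {"rows": [{"tx":0,"ty":0,"tz":0.01,"ax":0,"ay":0,"az":0},{"tx":0,"ty":0,"tz":0.03,"ax":0,"ay":0,"az":0},{"tx":-0.002,"ty":0.005,"tz":0.055,"ax":0,"ay":0,"az":0},{"tx":-0.006,"ty":0.015,"tz":0.07,"ax":0,"ay":0,"az":0},{"tx":-0.014,"ty":0.033,"tz":0.08,"ax":0,"ay":0,"az":0},{"tx":-0.025,"ty":0.06,"tz":0.083,"ax":0,"ay":0,"az":0},{"tx":-0.038,"ty":0.09,"tz":0.083,"ax":0,"ay":0,"az":0},{"tx":-0.051,"ty":0.12,"tz":0.083,"ax":0,"ay":0,"az":0},{"tx":-0.063,"ty":0.15,"tz":0.083,"ax":0,"ay":0,"az":0},{"tx":-0.076,"ty":0.18,"tz":0.083,"ax":0,"ay":0,"az":0},{"tx":-0.089,"ty":0.21,"tz":0.083,"ax":0,"ay":0,"az":0},{"tx":-0.101,"ty":0.24,"tz":0.083,"ax":0,"ay":0,"az":0},{"tx":-0.114,"ty":0.27,"tz":0.083,"ax":0,"ay":0,"az":0},{"tx":-0.126,"ty":0.3,"tz":0.083,"ax":0,"ay":0,"az":0},{"tx":-0.138,"ty":0.328,"tz":0.083,"ax":0,"ay":0,"az":0},{"tx":-0.148,"ty":0.352,"tz":0.083,"ax":0,"ay":0,"az":0},{"tx":-0.155,"ty":0.369,"tz":0.083,"ax":0,"ay":0,"az":0},{"tx":-0.16,"ty":0.38,"tz":0.083,"ax":0,"ay":0,"az":0},{"tx":-0.162,"ty":0.385,"tz":0.083,"ax":0,"ay":0,"az":0},{"tx":-0.1625,"ty":0.386,"tz":0.083,"ax":0,"ay":0,"az":0}]}}

```text
t: 23.48
ee_pos: [0.4671, 0.1276, 0.1852]
tcp_rot: [3.14, 0.0, 1.572]
wrist_force: [0.4, -0.7, -5.2]
grip_width: 0.0585
```

>>> {"name": "apply_moves", "arguments": {"rows": [{"tx":0,"ty":0,"tz":0,"ax":0,"ay":0,"az":0},{"tx":0,"ty":0,"tz":0,"ax":0,"ay":0,"az":0},{"tx":0,"ty":0,"tz":0,"ax":0,"ay":0,"az":0},{"tx":0,"ty":0,"tz":0,"ax":0,"ay":0,"az":0},{"tx":0,"ty":0,"tz":0,"ax":0,"ay":0,"az":0},{"tx":0,"ty":0,"tz":0,"ax":0,"ay":0,"az":0}]}}

```text
t: 23.98
ee_pos: [0.4672, 0.1266, 0.1845]
tcp_rot: [-3.141, 0.0, 1.57]
wrist_force: [1.1, -1.1, -5.7]
grip_width: 0.0586
```

```bash
python3 - <<'E'
from h import *
for n in ["side","scene","wrist"]:
    im=imaging.read_camera(n)[:,:,::-1]; cv2.imwrite(f"pics/{n}13.png",cv2.resize(im,None,fx=1.4,fy=1.4))
o=r.get_obs();print(o)
for n in ["side","scene"]: print(n,[(proj(n,(.467,.127,.13+h))*1.4).round(1) for h in (0,.08)])
E
```

```text
{'t': 24.1333, 'q': array([ 3.38640596e-02,  4.36744825e-01,  1.84499824e+00, -1.78931132e-05,
        8.59994136e-01,  3.41636589e-02]), 'joint_vel': array([ 0.00271727, -0.00291361,  0.00136032, -0.00168288, -0.00124885,
        0.00051448]), 'tau': array([-5.61478583e-02, -3.69337964e+01, -1.35328433e+01,  5.22433897e-02,
        3.33243760e-02,  1.52740076e-04]), 'ee_pos': array([0.46700306, 0.12688054, 0.18448139]), 'tcp_rot': array([-3.14144865e+00,  1.84878375e-05,  1.57050840e+00]), 'wrist_force': array([ 0.30459924, -0.04384212, -5.32554207]), 'torque': array([-0.00115377,  0.01201835, -0.00383012]), 'grip_width': 0.058545940281351155}
side [array([286.2, 225. ]), array([279.2, 185.8])]
scene [array([505.8, 267.6]), array([513.1, 225.5])]
```

View pics/side13.png

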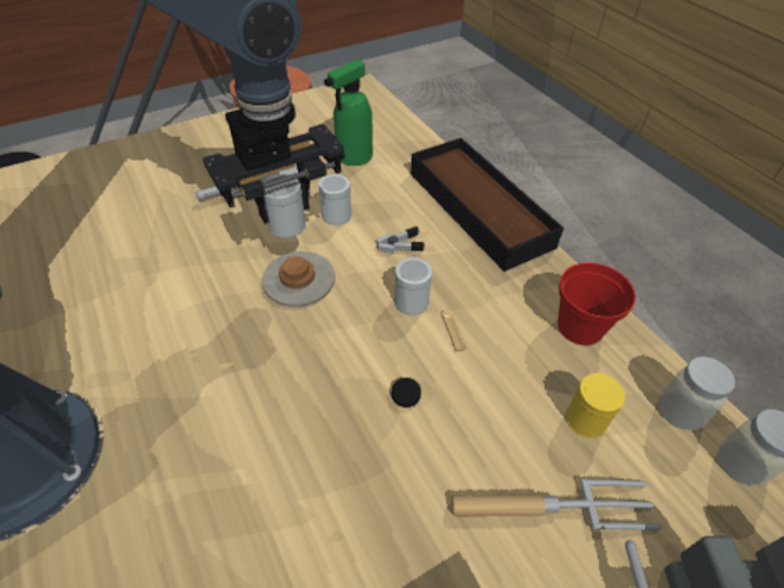

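View pics/scene13.png

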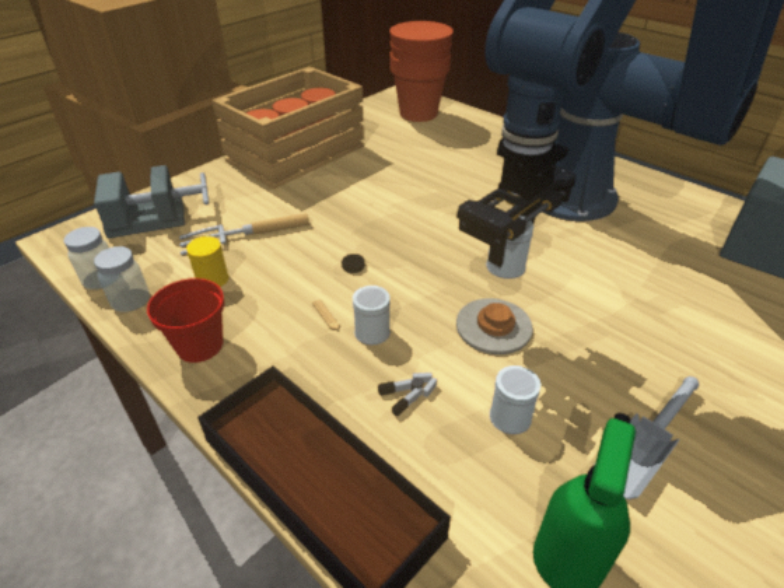

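View pics/wrist13.png

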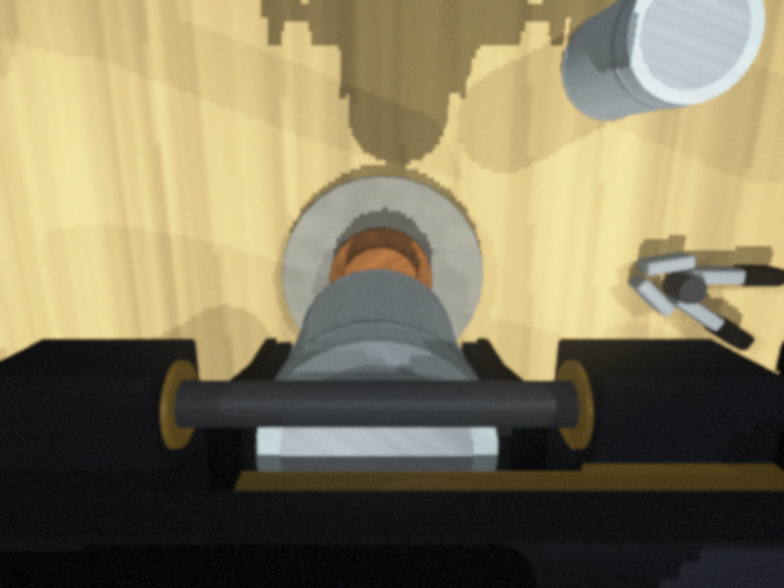

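```bash
python3 - <<'E'
from cell import r
print(r.finish_job())
E
```

```text
the job is handed in; nothing more can be done
None
```

The job was handed in at about 24 s of the 69 s allowed; no verdict is reported.

- **Stack:** I laid the small wooden disc on the larger one and let go. The wrist image shows it flat and about 1 mm off the larger disc's centre.
- **Weighing:** I lifted the tins one by one from left to right. They weighed about 0.23 kg (left), 0.17 kg (middle) and 0.55 kg (right). I stood the left and middle tins back upright where they had been.
- **Final hold:** The right tin, the heaviest, is held straight above the stack at about (0.467, 0.127), with its base about 13 cm above the bench. The tool's tilt reads under 0.1 degree and the joint speeds are near zero. The side and scene views put the tin where it should be and show the bystanders unmoved.

None of the last checks failed. Two readings disagreed along the way:

- **Disc positions:** The side and scene cameras first put the large disc up to 9 mm away from where the wrist camera did, because its side face was counted in the outline. Measured at mid-height, all three agreed to about 3 mm.
- **Arm overshoot:** The arm overshot briefly, by up to about 9 mm, after two quick raises with the gripper empty.

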